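Stow the oil filter in the parts chest, break the lid stay and shut the lid

TASK

Put the loose oil filter away: set it down gently, upright on the floor of the empty front bay of the grey steel parts chest, and let go. Then break the chest's folding lid stay by pushing the red thumb pad at its knee towards the hinge side, only so far that the lid stays up by itself, and take the lid by its black pull and lower it gently until it is fully shut. Leave the spray can, the carton and the bottle standing where they are.

Things in the scene. Friction and masses are not known exactly. Their poses are not given: they have to be found in the camera images.
- chest: Grey-blue steel parts chest, fixed: 200 mm deep (x), 300 wide (y), 100 high, walls 3 mm. Origin: centre of underside. x points from front to hinge side, y to the left seen from the front, z up. Dividers make four bays; front left (-x, +y) is empty, the others hold stock under 50 mm high. The propped lid leans 9 degrees from upright to the front; the stay is inside the right wall (y = -136).
- bay (a point): Floor centre of the empty front left bay (x = -47.5, y = +72, z = 3 mm in the chest's frame), axes as the chest's. The bay is clear 97 mm along x and 149 mm along y; front and left walls reach 97 mm above its floor, the dividers behind and to its right 60 mm.
- lid_hinge (a point): Middle of the lid's hinge line, on the chest's hinge-side rim, 100 mm above the bench; axes as the chest's (the hinge line is y).
- lid (a joint): Lid angle, rad: 0 shut, 1.42 propped by the locked stay. The lid is 203 mm from hinge to front edge, 306 mm wide, 3 mm thick with a 10 mm lip, about 0.5 kg. Hinge and stay are stiff: with the stay broken it stays where it is left above 1.05 rad, but from about 0.9 rad down it falls shut and slams unless held.
- lid_pull (a point): Middle of the black pull: a block 30 mm wide (y), 12 thick, sticking out 36 mm past the middle of the lid's front edge; this point is 22 mm past that edge, 225 mm from the hinge line. Axes: x to the hinge, y along the hinge line, z out of the lid's outer face. 320 mm up when propped (block points up), 101 when shut. Pinched on its side faces (fingers closing along y) it can turn between them.
- knee (a joint): Bend of the stay's knee, rad: -0.18 locked (just past straight, on its stop; the lid's weight keeps it there and the lid cannot be lowered), 0 straight, positive folding, about 2.9 with the lid shut. It is linked to the lid: knee 0.35 means lid 1.40, 0.75 means 1.29, 1.0 means 1.20, 1.3 means 1.05.
- thumb_pad (a point): Middle of the red thumb pad's outer face, 28 x 30 mm (30 along y), on the stay's lower link by the knee, 130 mm above the bench. z: outward normal, to the chest's front and 33 degrees up; x: up along the link, its foot 61 mm along -x; y as the chest's. Pushed along -z (to the hinge side and down) it breaks the stay with a few newtons: 20 mm bends the knee to about 0.6. A fast jab flings it on.
- filter: Spin-on oil filter, white with a green band, 62 mm in diameter, 78 mm high, with straight sides from 4 to 64 mm above its base and a domed top; 0.32 kg. Stands on the bench; origin: centre of its underside, z up.
- spray: White spray can with an orange band and a red cap, 54 mm in diameter, 162 mm high, standing; origin: centre of its underside. Not to be disturbed.
- carton: Small brown carton, 85 x 60 mm (x, y), 120 mm high, standing; origin: centre of its underside. Not to be disturbed.
- bottle: Grey bottle with a yellow cap, 64 mm in diameter, 150 mm high, standing; origin: centre of its underside. Not to be disturbed.
There are look-alikes about, which are no part of the job. Of the things that look like the filter, take the one that is nearest to the robot's base at the start.

How it is judged:
On the way, in this order (a step that is already met when the one before it is completed fails the run):
1. the filter stands upright on the floor of the empty front bay, let go (x of filter in the frame of chest between -0.071 and -0.026 m and y of filter in the frame of chest between 0.024 and 0.121 m and z of filter in the frame of chest below 0.008 m and angle between filter's own z axis and vertical below 0.15 rad and contact force between the fingers and filter below 0.2 N and linear speed of filter below 0.03 m/s), for 0.2 s.
2. the stay is broken at its knee while the lid is still up (value of joint knee above 0.35 rad and value of joint lid above 0.95 rad), for 0.2 s.
3. the lid is fully shut (value of joint lid below 0.03 rad), for 0.2 s.
At the end, for the whole second after the job is handed in: The filter stands upright (within 0.15 rad) and still on the floor of the front left bay, wholly inside it; the lid is shut to within 0.03 rad; the spray can, carton and bottle stand upright (x of filter in the frame of chest between -0.071 and -0.026 m and y of filter in the frame of chest between 0.024 and 0.121 m and z of filter in the frame of chest below 0.008 m and angle between each of filter, spray, carton, bottle's own z axis and vertical below 0.15 rad and value of joint lid below 0.03 rad and linear speed of filter below 0.03 m/s); the robot touches nothing.
It fails at once if the lid falls or slams (coming down faster than 1.5 rad/s below 0.8 rad) (velocity of joint lid below -1.5 rad/s and value of joint lid below 0.8 rad).
It fails at once if the filter is dropped from more than about 30 mm (z of filter in the frame of chest below 0.05 m and linear speed of filter above 0.4 m/s and contact force between the fingers and filter below 0.5 N).
It fails at once if the filter is rammed into the chest (over 60 N) (contact force between filter and chest above 60 N).
It fails at once if the spray can, carton or bottle is shifted by more than 20 mm or tipped (distance of any of spray, carton, bottle from where it was at the start of the episode above 0.02 m or angle between any of spray, carton, bottle's own z axis and vertical above 0.25 rad).
It also fails if it takes over 72 s, if anything falls off the work surface, if the arm or the gripper's body presses on something with over 40 N, if the wrist force passes 120 N, or if a joint passes its speed limit or range.

ROBOT

A 6-joint arm with a two-finger parallel gripper is mounted at the origin on the work surface. World frame = base frame: x ahead of the robot, y to its left, z up, the work surface at z = 0. Lengths are in m, angles in rad, forces in N, time in s.
With the tool pointing down it reaches from about 0.325 to 0.775 m from the base axis. Payload 9.3 kg.
Tool frame: the origin (TCP) lies midway between the tips of the shut fingers; the grasp point (between the pads) lies 19 mm behind it; z points along the fingers, y is the direction in which the jaws open and shut (so a half turn about z gives the same grasp; the last joint's range is limited). The gripper opens to 85 mm and grips with 20 to 120 N. Pads are 22 mm wide; open, the fingers measure 114 mm over their backs; the gripper's body (76 mm by 85 mm) begins 54 mm behind the grasp point. The pads swing forward as they close: fully open they stand 13 mm farther back than shut.
Start: joints at [1.143, 0.259, 0.021, 1.334, 0, 1.418], TCP at [0.149, 0.529, 0.231] pointing down, gripper open.
Joint ranges: [-3.04, 3.04], [-0.91, 1.82], [-1.04, 1.36], [-1.92, 1.95], [-1.52, 1.45], [-3.14, 3.14]. Speed limits (rad/s): [2.22, 2.22, 2.79, 3.14, 3.14, 3.14].

INTERFACE

Orientations are given as a unit quaternion [w, x, y, z].
In Python, from plant import bot gives the robot as it stands. The module is installed in compiled form; this text tells all that it offers.
- The arm moves only by the shell command python3 -m creep 'ROWS' [OPENING] [FORCE]. ROWS is JSON, a list of rows, each a list of 4 numbers: the shift along the tool's x, y, z in m, then the turn about the tool's z in degrees. A call has 1 to 12 rows; each row shifts and turns the commanded pose from where the row before left it, along the tool's axes as they then stand; what a row does not reach is not made up. A row lasts 1/8 s, in which the tool goes at most 62.5 mm and 10.7 degrees, less where a joint would pass 70% of its speed; a pose out of reach is approached as far as the arm can. A call with a gripper value outside its range is refused whole. OPENING is the opening, from 0 (shut) to 1 (fully open), set as the call begins (- or left out, the last holds). The fingers move at their own pace and stop on an object; FORCE is the grip in N (left out, the last holds). Time passes only in rows, so rows that do not move let the fingers close. It gives the time, the measured TCP pose, the force and the opening at its end, in the units of the state.
- bot.get_state(): the state, without advancing time (a new reading comes with each control period).
- bot.snapshot(name): name is "scene" or "top" or "wrist"; returns the picture (400x640x3 uint8, red, green, blue); there is no depth.
- bot.camera_params(name): a dict with "vfov" (degrees; the focal length in pixels is half the picture's height over the tangent of half this angle, whatever the lens; pixels are square), "cx", "cy" (the principal point, pixels), "k1" (the pictures are not rectified: a ray, as slopes to the right and down, at radius r is drawn at 1 + k1 r^2 times it, then the intrinsics apply), "extrinsics" (4x4, takes a point from world to camera coordinates). Camera axes: x right, y down, z forward; pixel columns grow to the right and rows downward; lengths in m; the calibration is good to about 2 mm. A picture is of the moment at which its call begins: read the wrist's pose just before it. camera_params takes no time and is no camera call; for the wrist camera it gives the pose at the moment of the call.
- bot.close_job(): hands the job in, once; it reports no verdict.
The state is a dict: "clock": time; "joints": joint angles; "qvel": joint speeds; "tau": joint torques, N m; "ee_pos": TCP position; "eef_rot": TCP orientation; "contact_force": force on the tool from outside, world axes, zero at the start; "wrist_torque": the same for the moment, N m; "finger_gap": finger opening in m.
Only numpy, scipy, OpenCV 4.12 (cv2) and the standard library are available. Lean on these libraries where they do the work, as an engineer would, in place of code of your own. Each camera call takes 0.05 s, during which the arm holds its last target.

## Working session

There is one attempt and no reset: what is moved stays moved. The work goes in short steps, Python scripts to look and compute and a shell command to move; the robot and the scene stay as the last step left them, time stands still between calls to the robot, and variables do not carry over. Pictures are saved under pics/ and viewed, and the job is handed in when it is done.

```bash
mkdir -p pics; cat > h.py <<'E'
import numpy as np, cv2
from plant import bot
def snap(n,f):
    p=bot.camera_params(n); im=bot.snapshot(n)
    cv2.imwrite('pics/'+f,im[:,:,::-1]); np.save('pics/'+f+'.npy',im)
    np.save('pics/'+f+'.T.npy',p['extrinsics']); return im,p
def f_of(p): return 200/np.tan(np.radians(p['vfov'])/2)
def ray(p,u,v):
    f=f_of(p); d=np.array([(u-p['cx'])/f,(v-p['cy'])/f]); k=p['k1']; x=d.copy()
    for _ in range(30): x=d/(1+k*(x@x))
    T=np.array(p['extrinsics']); R=T[:3,:3]; c=-R.T@T[:3,3]
    w=R.T@np.array([x[0],x[1],1]); return c,w/np.linalg.norm(w)
def plane(p,u,v,z):
    c,w=ray(p,u,v); return c+w*(z-c[2])/w[2]
def proj(p,X):
    T=np.array(p['extrinsics']); q=T[:3,:3]@np.array(X)+T[:3,3]; x=q[:2]/q[2]; x=x*(1+p['k1']*(x@x)); f=f_of(p)
    return x*f+np.array([p['cx'],p['cy']])
def tri(a,b):
    (c1,w1),(c2,w2)=a,b
    A=np.stack([w1,-w2],1); s=np.linalg.lstsq(A,c2-c1,rcond=None)[0]
    P,Q=c1+s[0]*w1,c2+s[1]*w2; return (P+Q)/2,np.linalg.norm(P-Q)
E
python3 - <<'E'
from h import *
np.set_printoptions(precision=4,suppress=True)
for n in('scene','top','wrist'):
    im,p=snap(n,n+'0.png'); print(n,p['vfov'],p['cx'],p['cy'],p['k1']);print(np.array(p['extrinsics']))
s=bot.get_state(); print(s)
E
```

```text
scene 44.58943534185739 314.1442842664607 205.1215702367096 -0.1454287284119234
[[ 0.4964  0.8679 -0.0155 -0.1812]
 [ 0.7235 -0.4236 -0.545  -0.3811]
 [-0.4796  0.2594 -0.8383  1.5501]
 [ 0.      0.      0.      1.    ]]
top 50.94245223934017 315.6452781651317 204.13288632640032 -0.08491492076899766
[[ 0.0221 -0.999   0.0377 -0.1488]
 [-0.9945 -0.0258 -0.1012  0.5585]
 [ 0.1021 -0.0352 -0.9942  0.9297]
 [ 0.      0.      0.      1.    ]]
wrist 66.68581072822231 317.00174388645974 201.75856960340948 -0.0025187293977199906
[[ 0.2706  0.9627 -0.0015 -0.5494]
 [ 0.9107 -0.2555  0.3245 -0.0421]
 [ 0.312  -0.0892 -0.9459  0.3813]
 [ 0.      0.      0.      1.    ]]
{'clock': 0.15, 'joints': array([1.1433, 0.2591, 0.021 , 1.3337, 0.    , 1.4182]), 'qvel': array([ 0.0012, -0.0014,  0.002 , -0.0019,  0.0016, -0.0027]), 'tau': array([  0.0038, -55.5973,  34.466 ,   0.0114,  -0.0001,  -0.    ]), 'ee_pos': array([0.1492, 0.5292, 0.2308]), 'eef_rot': array([-0.0002,  0.137 ,  0.9906, -0.0005]), 'contact_force': array([-0.5925, -0.1629,  0.5511]), 'wrist_torque': array([ 0.0179, -0.0038, -0.0508]), 'finger_gap': 0.08539691516516122}
```

View pics/scene0.png

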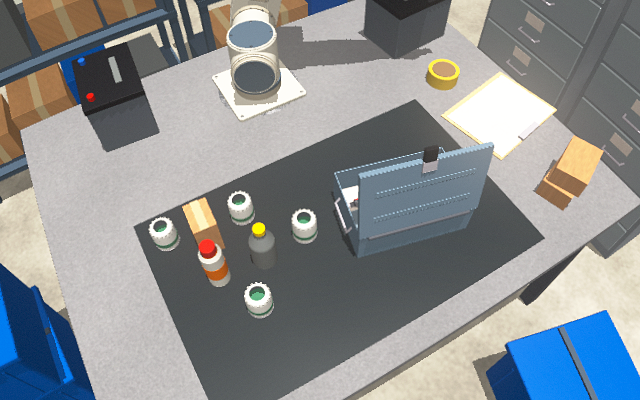

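View pics/top0.png

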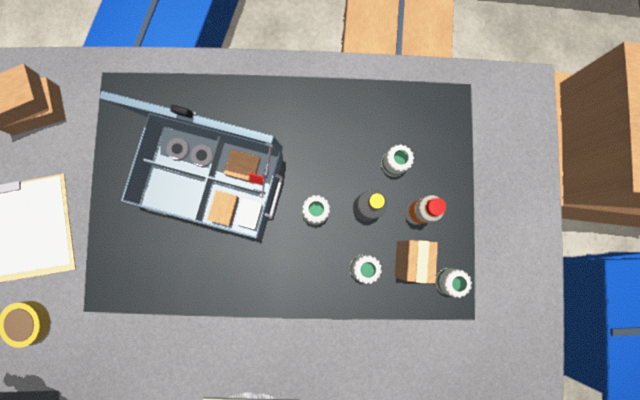

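View pics/wrist0.png

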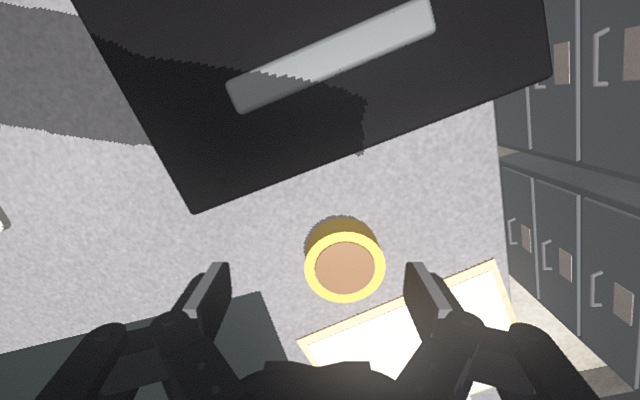

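```bash
python3 - <<'E'
from h import *
np.set_printoptions(precision=4,suppress=True)
p=bot.camera_params('top'); q=bot.camera_params('scene')
print('base',proj(p,[0,0,0]),proj(q,[0,0,0]))
for u,v in [(316,209),(367,269),(399,158),(454,283)]:
    X=plane(p,u,v,.078); print('filt',u,v,X,np.hypot(*X[:2]),'scene px',proj(q,X))
for n,z,u,v in [('spray',.162,436,206),('bottle',.15,377,201)]:
    print(n,plane(p,u,v,z))
for u,v in[(400,240),(438,241),(437,281),(397,281)]: print('carton',plane(p,u,v,.12))
im=cv2.imread('pics/top0.png'); cv2.imwrite('pics/c1.png',cv2.resize(im[70:250,80:300],None,fx=3.5,fy=3.3,interpolation=cv2.INTER_CUBIC))
cv2.imwrite('pics/c2.png',cv2.resize(im[130:310,290:490],None,fx=3.5,fy=3.3,interpolation=cv2.INTER_CUBIC))
im=cv2.imread('pics/scene0.png'); cv2.imwrite('pics/c3.png',cv2.resize(im[130:330,130:350],None,fx=3,fy=3,interpolation=cv2.INTER_CUBIC))
E
```

```text
base [250.6738 448.0698] [257.7478  86.4952]
filt 316 209 [ 0.5465 -0.1346  0.078 ] 0.5628462707473105 scene px [302.6756 216.97  ]
filt 367 269 [ 0.4192 -0.2477  0.078 ] 0.48692818521336095 scene px [238.709 199.002]
filt 399 158 [ 0.6652 -0.3171  0.078 ] 0.736952317416349 scene px [257.172  291.0222]
filt 454 283 [ 0.3915 -0.4405  0.078 ] 0.589305283523462 scene px [163.6104 223.9139]
spray [ 0.551  -0.3728  0.162 ]
bottle [ 0.5593 -0.2549  0.15  ]
carton [ 0.4823 -0.3095  0.12  ]
carton [ 0.4818 -0.3905  0.12  ]
carton [ 0.3986 -0.3883  0.12  ]
carton [ 0.3977 -0.3037  0.12  ]
```

View pics/c1.png

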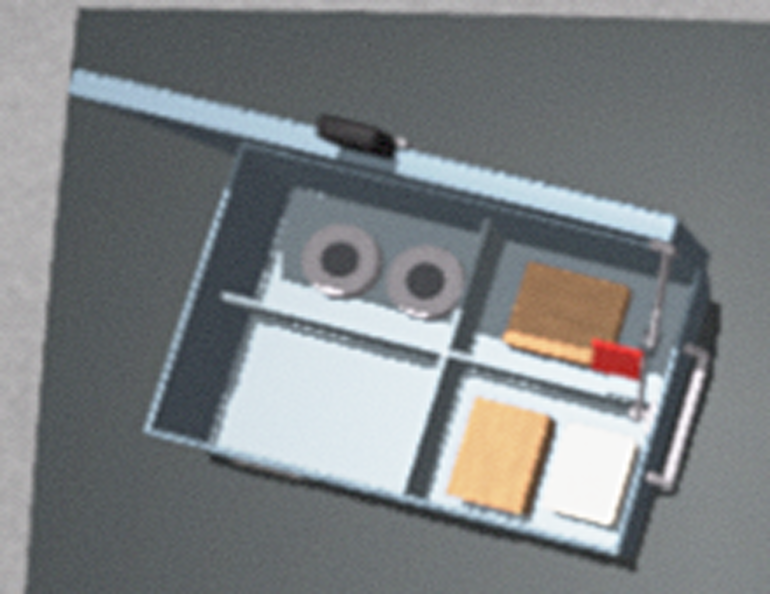

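View pics/c2.png

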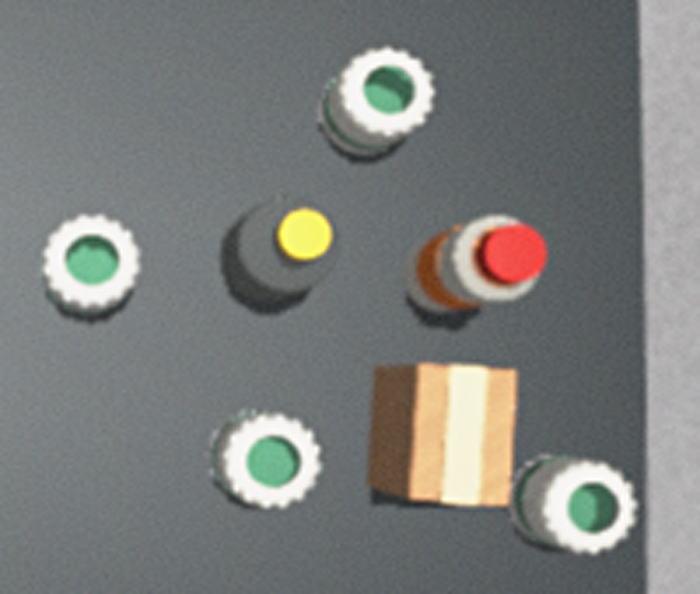

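View pics/c3.png

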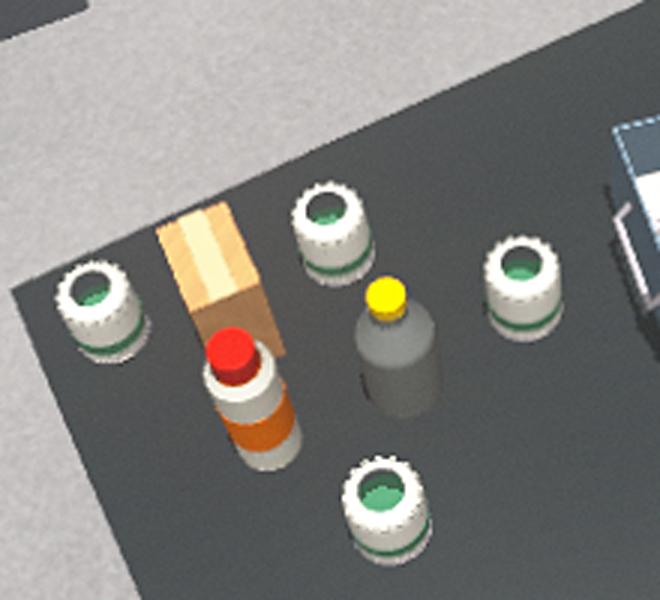

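```bash
python3 - <<'E'
from h import *
np.set_printoptions(precision=4,suppress=True)
p=bot.camera_params('top'); q=bot.camera_params('scene')
C=[plane(p,80+a/3.5,70+b/3.3,.1) for a,b in[(148,432),(625,557),(706,262),(241,146)]]
for c in C: print(c)
print([np.linalg.norm(C[i]-C[(i+1)%4]) for i in range(4)])
im=cv2.imread('pics/scene0.png'); cv2.imwrite('pics/c4.png',cv2.resize(im[130:270,310:510],None,fx=4,fy=4,interpolation=cv2.INTER_CUBIC))
E
```

```text
[0.5511 0.2789 0.1   ]
[ 0.4786 -0.0146  0.1   ]
[ 0.6712 -0.0572  0.1   ]
[0.7421 0.2348 0.1   ]
[np.float64(0.3023256408640279), np.float64(0.19728184005299376), np.float64(0.3005444365105145), np.float64(0.1960841744540482)]
```

View pics/c4.png

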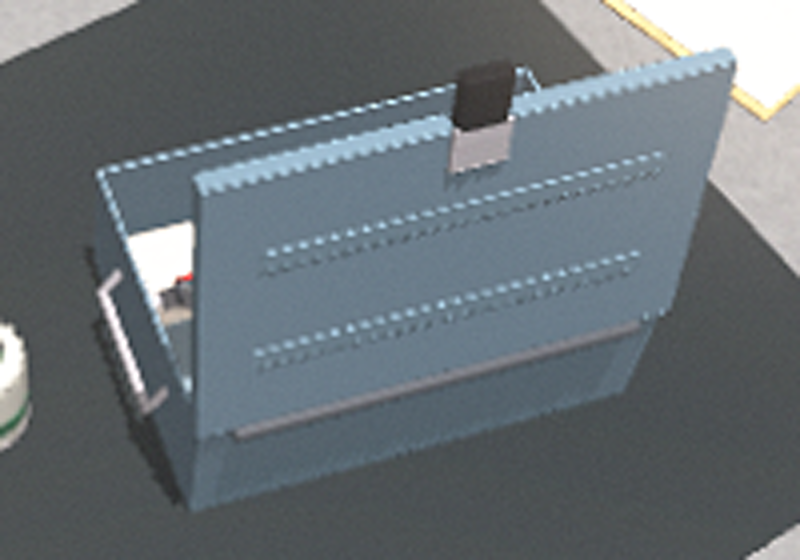

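```bash
cat >> h.py <<'E'
yaw=np.radians(-13.8); CO=np.array([.6107,.1105,0]); RC=np.array([[np.cos(yaw),-np.sin(yaw),0],[np.sin(yaw),np.cos(yaw),0],[0,0,1]])
def toC(X): return RC.T@(np.array(X)-CO)
def toW(X): return RC@np.array(X)+CO
def delta(target):
    """tool-frame shift from current measured TCP to target world"""
    s=bot.get_state(); w,x,y,z=s['eef_rot']
    from scipy.spatial.transform import Rotation as Ro
    R=Ro.from_quat([x,y,z,w]).as_matrix(); return R.T@(np.array(target)-s['ee_pos']), np.degrees(np.arctan2(R[1,1],R[0,1]))
E
python3 - <<'E'
from h import *
np.set_printoptions(precision=4,suppress=True)
p=bot.camera_params('top'); q=bot.camera_params('scene');w=bot.camera_params('wrist')
T=np.array(w['extrinsics']);c=-T[:3,:3].T@T[:3,3]; print('wrist cam',c, 'in tool',delta(c))
print('filter tri',tri(ray(p,366.3,269.1),ray(q,239,202.7)))
im=np.load('pics/top0.png.npy').astype(int); m=(im[...,0]>150)&(im[...,1]<60)&(im[...,2]<60); m[:,300:]=0; m[:100]=0
ys,xs=np.nonzero(m);print('red',len(xs),xs.min(),xs.max(),ys.min(),ys.max(),xs.mean(),ys.mean())
X=plane(p,xs.mean(),ys.mean(),.13);print('pad',X,toC(X))
t=toC(plane(p,181.7,110.9,.32)); print('pull chest',t,'expect',.1-.225*np.cos(1.42))
print('bay',toW([-.0475,.072,.003]))
for n in([.1-.225*np.cos(1.42),0,.1+.225*np.sin(1.42)],): print(n, proj(p,toW(n)),proj(q,toW(n)))
for a,b in[(378,365),(418,362),(516,370),(512,505),(410,500)]: print('carton',plane(p,290+a/3.5,130+b/3.3,.12))
print(delta([.419,-.248,.18]))
E
```

```text
wrist cam [0.068  0.5522 0.3736] in tool (array([ 0.0844, -0.    , -0.1428]), np.float64(74.25297059027433))
filter tri (array([ 0.4181, -0.249 ,  0.0606]), np.float64(0.00018288014429358474))
red 87 250 261 174 183 255.4712643678161 178.70114942528735
pad [ 0.6011 -0.0068  0.13  ] [ 0.0187 -0.1161  0.13  ]
pull chest [0.0702 0.0038 0.32  ] expect 0.06619926926987069
bay [0.5817 0.1918 0.003 ]
[np.float64(0.06619926926987069), 0, np.float64(0.3224466466416369)] [182.7817 113.306 ] [427.9732 151.6536]
carton [ 0.481  -0.3053  0.12  ]
carton [ 0.4834 -0.3295  0.12  ]
carton [ 0.4794 -0.3893  0.12  ]
carton [ 0.3944 -0.3868  0.12  ]
carton [ 0.3969 -0.325   0.12  ]
(array([-0.4706, -0.6747,  0.0514]), np.float64(74.25297059027433))
```

```bash
python3 -m creep '[[-0.036,-0.029,0,0],[-0.036,-0.029,0,0],[-0.036,-0.029,0,0],[-0.036,-0.029,0,0],[-0.036,-0.029,0,0],[-0.036,-0.029,0,0],[-0.036,-0.029,0,0],[-0.036,-0.029,0,0],[-0.036,-0.029,0,0],[-0.036,-0.029,0,0]]' 1 30
python3 -m creep '[[-0.011,-0.038,0,0],[-0.011,-0.038,0,0],[-0.011,-0.038,0,0],[-0.011,-0.038,0,0],[-0.011,-0.038,0,0],[-0.011,-0.038,0,0],[-0.011,-0.038,0,0],[-0.011,-0.038,0,0],[-0.011,-0.038,0,0],[-0.011,-0.038,0,0],[0,0,0,0],[0,0,0,0]]'
python3 - <<'E'
from h import *
np.set_printoptions(precision=4,suppress=True)
print(delta([.4185,-.2485,.027])); im,p=snap('wrist','w1.png'); print(proj(p,[.4185,-.2485,.07]),proj(p,[.4185,-.2485,.0]))
E
```

```text
clock: 1.4
ee_pos: [0.4177, 0.1511, 0.2313]
eef_rot: [0.0, 0.137, 0.991, 0.0]
contact_force: [0.5, 1.2, 0.4]
finger_gap: 0.0858
clock: 2.9
ee_pos: [0.4195, -0.2427, 0.231]
eef_rot: [-0.0, 0.137, 0.991, 0.0]
contact_force: [-0.1, 0.2, -0.2]
finger_gap: 0.0855
(array([-0.0007, -0.006 ,  0.204 ]), np.float64(74.22686022165591))
[311.3174 184.2084] [312.2913 169.1745]
```

View pics/w1.png

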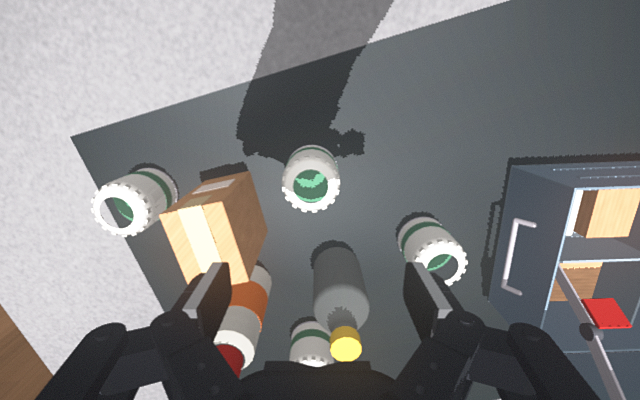

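```bash
python3 -m creep '[[0,-0.006,0.01,0],[0,0,0.025,0],[0,0,0.025,0],[0,0,0.025,0],[0,0,0.02,0],[0,0,0.02,0],[0,0,0,0]]'
python3 - <<'E'
from h import *
np.set_printoptions(precision=4,suppress=True)
print(delta([.4185,-.2485,.027])); im,p=snap('wrist','w2.png'); print(bot.get_state()['contact_force'])
E
```

```text
clock: 3.82
ee_pos: [0.4174, -0.2477, 0.1049]
eef_rot: [-0.001, 0.137, 0.991, 0.001]
contact_force: [0.9, -0.4, -0.1]
finger_gap: 0.0852
(array([-0.0015, -0.0005,  0.0779]), np.float64(74.30251939804575))
[ 0.4692  0.1537 -0.0588]
```

View pics/w2.png

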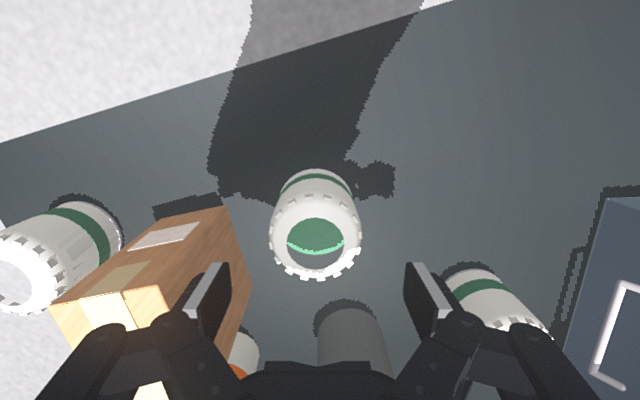

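```bash
python3 -m creep '[[-0.0015,-0.0005,0,5],[0,0,0,7],[0,0,0,7],[0,0,0,6],[0,0,0,0]]' 0.93
python3 - <<'E'
from h import *
np.set_printoptions(precision=4,suppress=True)
print(delta([.4185,-.2485,.027]),bot.get_state()['finger_gap'])
E
```

```text
clock: 4.5
ee_pos: [0.4198, -0.2498, 0.1071]
eef_rot: [0.001, 0.348, 0.938, -0.0]
contact_force: [0.3, -0.5, 0.4]
finger_gap: 0.0794
(array([0.002 , 0.0001, 0.0801]), np.float64(49.31799106481074)) 0.07943435796347745
```

```bash
python3 -m creep '[[0.001,0,0.01,0],[0,0,0.015,0],[0,0,0.015,0],[0,0,0.015,0],[0,0,0.012,0],[0,0,0.012,0],[0,0,0,0]]'
python3 -m creep '[[0,0,0,0],[0,0,0,0],[0,0,0,0],[0,0,0,0],[0,0,0,0],[0,0,0,0]]' 0.4 35
python3 - <<'E'
from h import *
np.set_printoptions(precision=4,suppress=True)
print(delta([.4185,-.2485,.027]));im,p=snap('scene','s2.png')
cv2.imwrite('pics/s2c.png',cv2.resize(im[130:330,130:350,::-1],None,fx=3,fy=3,interpolation=cv2.INTER_CUBIC))
E
```

```text
clock: 5.38
ee_pos: [0.4183, -0.2487, 0.0264]
eef_rot: [-0.001, 0.348, 0.938, 0.0]
contact_force: [0.7, 0.2, 0.1]
finger_gap: 0.0791
clock: 6.12
ee_pos: [0.419, -0.2494, 0.0278]
eef_rot: [0.0, 0.348, 0.937, -0.0]
contact_force: [-2.2, -1.2, 5.4]
finger_gap: 0.061
(array([0.0009, 0.0004, 0.0008]), np.float64(49.251142647733914))
```

View pics/s2c.png

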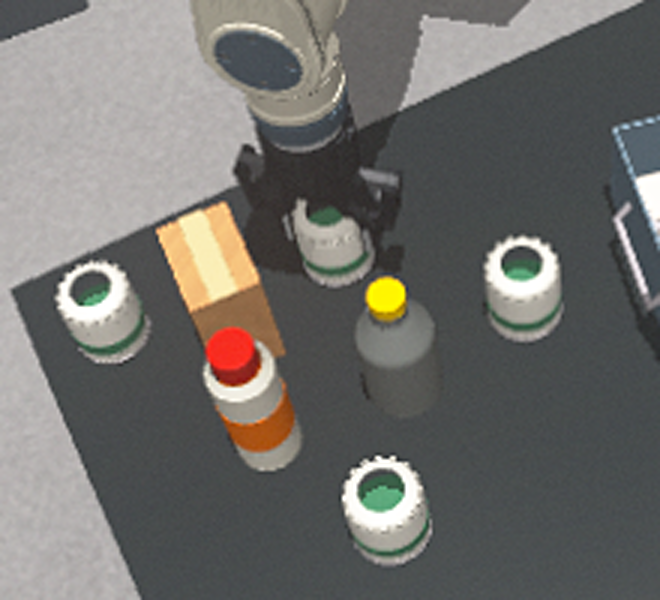

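```bash
python3 -m creep '[[0,0,-0.008,0],[0,0,-0.02,0],[0,0,-0.03,0],[0,0,-0.03,0],[0,0,-0.03,0],[0,0,-0.03,0],[0,0,-0.015,-5],[0,0,0,-8],[0,0,0,-8],[0,0,0,-6],[0,0,0,0]]'
python3 - <<'E'
from h import *
np.set_printoptions(precision=4,suppress=True)
print(delta([.5817,.1918,.19]),bot.get_state()['finger_gap'],bot.get_state()['contact_force']); snap('wrist','w3.png')
E
```

```text
clock: 7.55
ee_pos: [0.4185, -0.2487, 0.1902]
eef_rot: [-0.0, 0.12, 0.993, 0.0]
contact_force: [0.3, -0.1, -3.3]
finger_gap: 0.0607
(array([-0.0535,  0.4667,  0.0004]), np.float64(76.21579204755373)) 0.06065911131664365 [ 0.256  -0.0954 -3.3475]
```

View pics/w3.png

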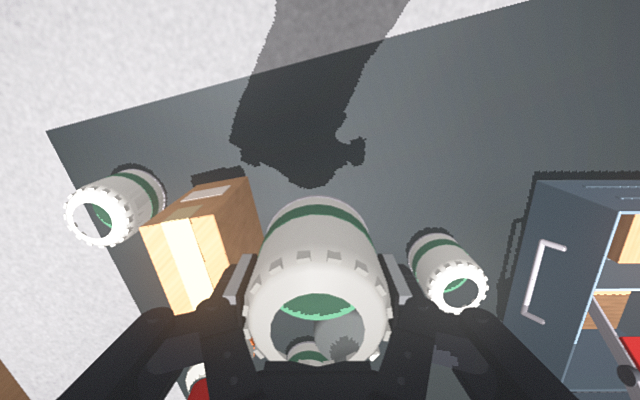

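```bash
python3 -m creep '[[0,0.02,0,0],[0,0.04,0,0],[0,0.04,0,0],[0,0.045,0,0],[0,0.045,0,0],[0,0.045,0,0],[-0.009,0.045,0,0],[-0.009,0.045,0,0],[-0.009,0.045,0,0],[-0.009,0.045,0,0],[-0.009,0.03,0,0],[-0.009,0.021,0,0]]'
python3 -m creep '[[0,0,0,0],[0,0,0,0]]'
python3 - <<'E'
from h import *
np.set_printoptions(precision=4,suppress=True)
print(delta([.5817,.1918,.19]),bot.get_state()['finger_gap'],bot.get_state()['contact_force']); snap('wrist','w4.png'); snap('scene','s4.png')
E
```

```text
clock: 9.1
ee_pos: [0.5821, 0.1924, 0.1899]
eef_rot: [-0.0, 0.12, 0.993, -0.0]
contact_force: [-0.5, 0.5, -4.3]
finger_gap: 0.0608
clock: 9.35
ee_pos: [0.5815, 0.1905, 0.19]
eef_rot: [-0.0, 0.12, 0.993, -0.0]
contact_force: [0.0, 0.6, -3.3]
finger_gap: 0.0606
(array([ 0.0001,  0.0013, -0.    ]), np.float64(76.19238228347996)) 0.06059481591172607 [ 0.016   0.6072 -3.2704]
```

View pics/w4.png

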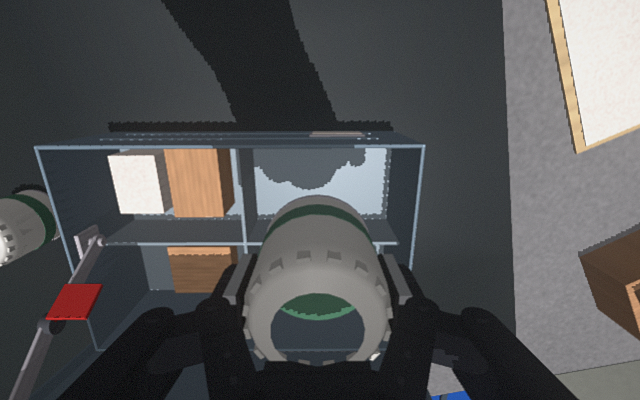

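View pics/s4.png

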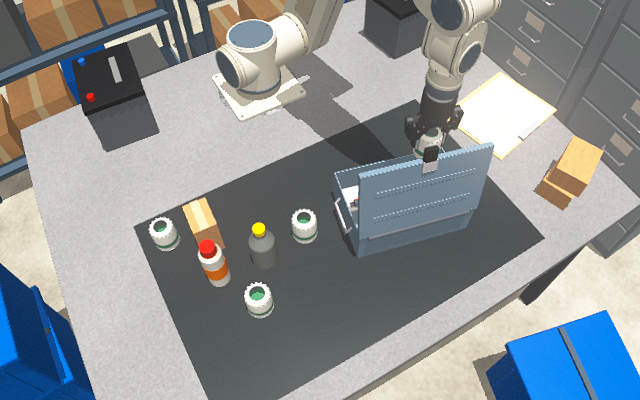

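```bash
python3 - <<'E'
from h import *
np.set_printoptions(precision=4,suppress=True)
p=bot.camera_params('wrist')
for u,v,z in[(424,146,.1),(36,148,.1),(246,242,.063),(237,149,.063)]: print(toC(plane(p,u,v,z)))
print(proj(p,toW([.0187,-.1161,.13])))
E
```

```text
[-0.0967  0.152   0.1   ]
[-0.0951 -0.1451  0.1   ]
[0.0029 0.0005 0.063 ]
[-0.0885 -0.0007  0.063 ]
[ 82.217  297.7075]
```

```bash
sed -i 's/^yaw=.*CO=np.array(\[.6107,.1105,0\]);/yaw=np.radians(-13.8); CO=np.array([.6138,.1128,0]);/' h.py; python3 -m creep '[[-0.002,0.004,0.01,0],[0,0,0.02,0],[0,0,0.02,0],[0,0,0.02,0],[0,0,0.02,0],[0,0,0.02,0],[0,0,0.015,0],[0,0,0.01,0],[0,0,0.01,0],[0,0,0.005,0],[0,0,0,0]]'
python3 - <<'E'
from h import *
np.set_printoptions(precision=4,suppress=True)
print(toC(bot.get_state()['ee_pos']),bot.get_state()['finger_gap'],bot.get_state()['contact_force']); snap('wrist','w5.png')
E
```

```text
clock: 10.82
ee_pos: [0.5848, 0.1942, 0.0402]
eef_rot: [-0.0, 0.12, 0.993, -0.0]
contact_force: [0.2, 0.0, -2.7]
finger_gap: 0.061
[-0.0476  0.0721  0.0402] 0.061037978516841306 [ 0.1594  0.0305 -2.7064]
```

View pics/w5.png

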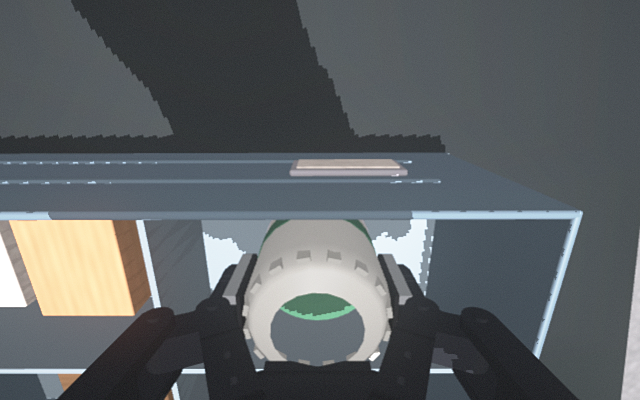

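```bash
python3 -m creep '[[0,0,0.003,0],[0,0,0.003,0],[0,0,0.001,0],[0,0,0,0]]'
python3 -m creep '[[0,0,0.001,0],[0,0,0.001,0],[0,0,0,0]]'
```

```text
clock: 11.38
ee_pos: [0.5848, 0.1942, 0.0332]
eef_rot: [-0.0, 0.12, 0.993, -0.0]
contact_force: [0.4, 0.9, -3.3]
finger_gap: 0.0608
clock: 11.75
ee_pos: [0.5848, 0.1942, 0.0312]
eef_rot: [-0.0, 0.12, 0.993, -0.0]
contact_force: [-0.8, 0.0, -3.6]
finger_gap: 0.0608
```

```bash
python3 -m creep '[[0,0,0.001,0],[0,0,0.001,0],[0,0,0,0]]'
```

```text
clock: 12.12
ee_pos: [0.5849, 0.1942, 0.0308]
eef_rot: [0.001, 0.12, 0.993, 0.0]
contact_force: [-5.4, -2.3, 11.0]
finger_gap: 0.0606
```

Floor contact (wrist force +11 N). Release.

```bash
python3 -m creep '[[0,0,-0.001,0],[0,0,0,0],[0,0,0,0],[0,0,0,0]]' 0.9
python3 -m creep '[[0,0,-0.01,0],[0,0,-0.02,0],[0,0,-0.03,0],[0,0,-0.04,0],[0,0,-0.04,0],[0,0,-0.04,0],[0,0,-0.03,0],[0,0,0,0]]'
python3 - <<'E'
from h import *
np.set_printoptions(precision=4,suppress=True)
print(toC(bot.get_state()['ee_pos']),bot.get_state()['contact_force']); snap('wrist','w6.png'); snap('top','t6.png')
E
```

```text
clock: 12.62
ee_pos: [0.5848, 0.1942, 0.0301]
eef_rot: [-0.0, 0.12, 0.993, -0.0]
contact_force: [-0.2, -0.2, -0.3]
finger_gap: 0.0766
clock: 13.62
ee_pos: [0.5856, 0.1944, 0.2435]
eef_rot: [0.002, 0.12, 0.993, 0.001]
contact_force: [0.1, 0.3, -0.8]
finger_gap: 0.0769
[-0.0468  0.0725  0.2435] [ 0.1035  0.3247 -0.7516]
```

View pics/w6.png

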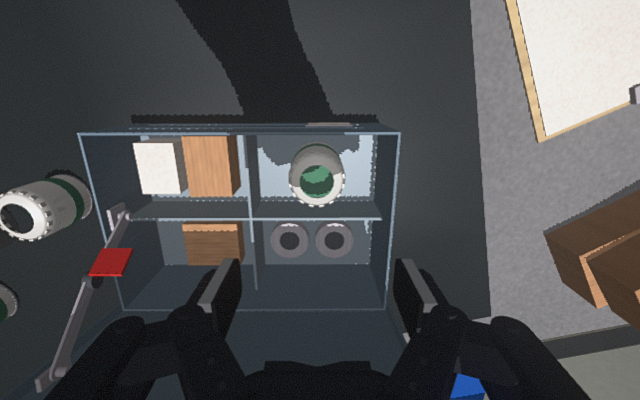

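View pics/t6.png

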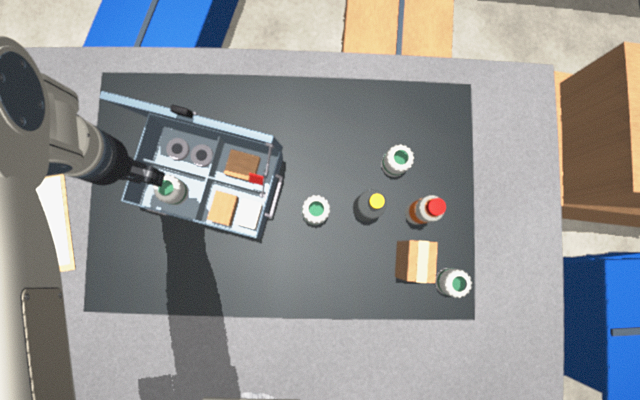

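```bash
python3 - <<'E'
from h import *
np.set_printoptions(precision=4,suppress=True)
p=bot.camera_params('wrist');P={}
rays=[]
for f in('w4.png','w6.png','top0.png','t6.png'):
    im=np.load(f'pics/{f}.npy').astype(int); q=dict(bot.camera_params('top' if f[0]=='t' else 'wrist')); q['extrinsics']=np.load(f'pics/{f}.T.npy')
    m=((im[...,0]>110)&(im[...,1]<60)&(im[...,2]<60)).astype(np.uint8); m[:,300:]=0; m[:100]=0
    n,l,s,c=cv2.connectedComponentsWithStats(m); i=1+np.argmax(s[1:,4]); u,v=c[i]; print(f,s[i],u,v); rays.append(ray(q,u,v))
    if f=='w6.png':
        cn=cv2.findContours((l==i).astype(np.uint8),0,2)[0][0]; 
        for pt in cv2.boxPoints(cv2.minAreaRect(cn)): print('  corner z.13',toC(plane(q,*pt,.13)))
        for z in(.05,.07): print('filter',toC(plane(q,317,180,z)))
for a,b in((0,2),(1,2),(0,1)): X,e=tri(rays[a],rays[b]); print(toC(X),e)
E
```

```text
w4.png [  45  284   56   36 1360] 73.35073529411764 301.6669117647059
w6.png [ 88 248  44  28 879] 110.12855517633675 261.63708759954494
  corner z.13 [ 0.0036 -0.1428  0.13  ]
  corner z.13 [ 0.0036 -0.1023  0.13  ]
  corner z.13 [ 0.033  -0.1081  0.13  ]
  corner z.13 [ 0.033 -0.15   0.13 ]
filter [-0.0411  0.0729  0.05  ]
filter [-0.0465  0.0728  0.07  ]
top0.png [250 174  12  10  87] 255.4712643678161 178.70114942528735
t6.png [250 175  12   9  79] 255.50632911392404 178.84810126582278
[ 0.0151 -0.1202  0.1364] 0.000705228339428574
[ 0.015  -0.1202  0.1362] 0.0009101004781968049
[ 0.0139 -0.1193  0.1375] 0.00013610672635190694
```

```bash
python3 -m creep '[[0.01,0,0,10],[0,0,0,10],[0,0,0,10],[0,0,0,10],[0,0,0,10],[0,0,0,10],[0,0,0,10],[0,0,0,10],[0,0,0,10],[0,0,0,0]]' 1
python3 - <<'E'
from h import *
np.set_printoptions(precision=4,suppress=True)
print(bot.get_state()['joints'],bot.get_state()['finger_gap'],delta(toW([-.067,-.117,.165])),toC(bot.get_state()['ee_pos'])); snap('wrist','w7.png')
E
```

```text
clock: 14.98
ee_pos: [0.5746, 0.1965, 0.2391]
eef_rot: [-0.0, 0.786, 0.618, -0.001]
contact_force: [0.4, 1.1, -0.6]
finger_gap: 0.0851
[0.1914 0.3581 0.1853 1.4001 0.     2.0009] 0.0851270188889442 (array([-0.1888, -0.0093,  0.0743]), np.float64(-13.677705016302722)) [-0.058   0.0719  0.2391]
```

View pics/w7.png

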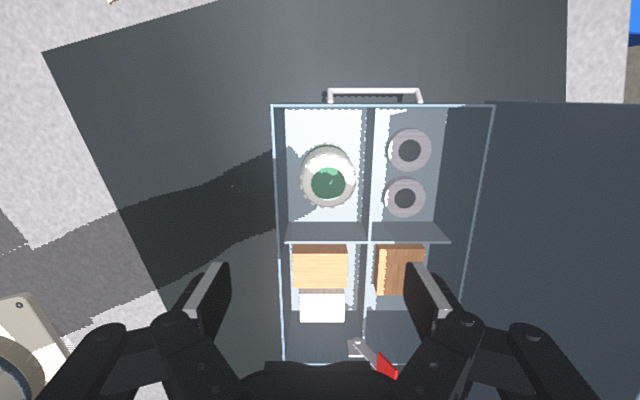

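```bash
python3 -m creep '[[-0.02,-0.002,0,0],[-0.034,-0.003,0,0],[-0.034,-0.003,0,0],[-0.034,-0.001,0,0],[-0.034,0,0.014,0],[-0.022,0,0.02,0],[-0.011,0,0.02,0],[0,0,0.02,0],[0,0,0,0],[0,0,0,0]]'
python3 - <<'E'
from h import *
np.set_printoptions(precision=4,suppress=True)
print(bot.get_state()['joints'],delta(toW([-.067,-.117,.119])),toC(bot.get_state()['ee_pos'])); snap('wrist','w8.png'); im,_=snap('scene','s8.png')
cv2.imwrite('pics/s8c.png',cv2.resize(im[20:270,310:510,::-1],None,fx=3,fy=2.4,interpolation=cv2.INTER_CUBIC))
E
```

```text
clock: 16.27
ee_pos: [0.5214, 0.0148, 0.167]
eef_rot: [0.0, 0.786, 0.618, 0.0]
contact_force: [1.5, 0.1, 0.1]
finger_gap: 0.0855
[-0.1325  0.2377 -0.1733  1.159  -0.0001  1.6773] (array([ 0.0002, -0.0007,  0.048 ]), np.float64(-13.697094146836127)) [-0.0663 -0.1172  0.167 ]
```

View pics/w8.png

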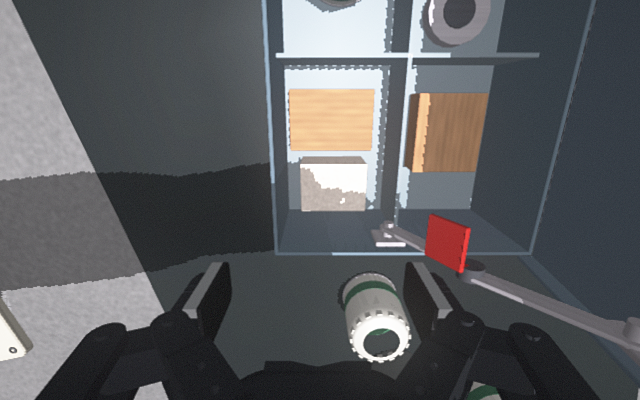

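View pics/s8c.png

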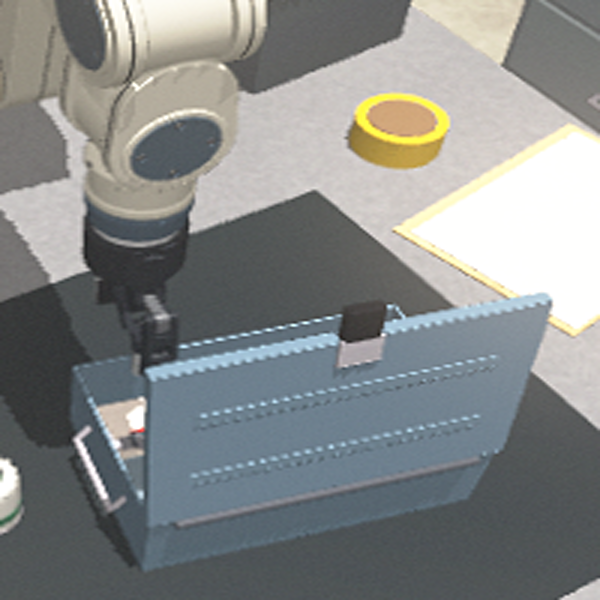

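```bash
python3 -m creep '[[0,0,0.016,0],[0,0,0.016,0],[0,0,0.016,0],[0,0,0,0]]'
python3 - <<'E'
from h import *
np.set_printoptions(precision=4,suppress=True)
p=bot.camera_params('top')
print(toC(bot.get_state()['ee_pos']),bot.get_state()['contact_force']); im,q=snap('wrist','w9.png')
im=im.astype(int);m=((im[...,0]>110)&(im[...,1]<60)&(im[...,2]<60));ys,xs=np.nonzero(m)
X,e=tri(ray(q,xs.mean(),ys.mean()),ray(p,255.5,178.7));print(xs.mean(),ys.mean(),toC(X),e)
E
```

```text
clock: 16.88
ee_pos: [0.521, 0.0153, 0.118]
eef_rot: [-0.0, 0.786, 0.618, -0.0]
contact_force: [-0.1, -0.5, 1.3]
finger_gap: 0.0853
[-0.0668 -0.1168  0.118 ] [-0.1133 -0.5171  1.2816]
488.1105421686747 288.18192771084335 [ 0.0155 -0.12    0.1354] 6.728308125705782e-05
```

View pics/w9.png

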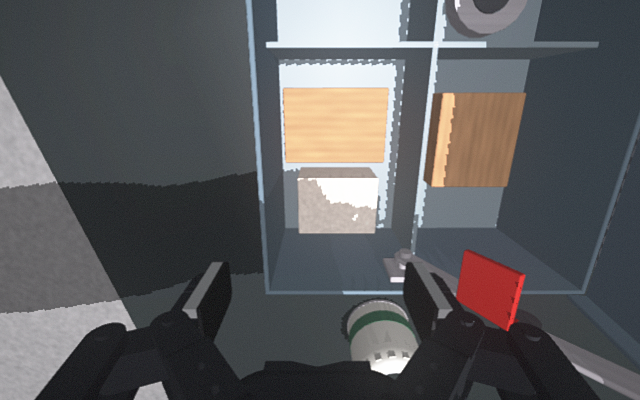

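```bash
python3 -m creep '[[0,0.005,0,0],[0,0.005,0,0],[0,0.005,0,0],[0,0.002,0,0],[0,0.002,0,0],[0,0,0,0]]'
python3 -m creep '[[0,0.002,0,0],[0,0.002,0,0],[0,0.002,0,0],[0,0,0,0]]'
python3 - <<'E'
from h import *
np.set_printoptions(precision=4,suppress=True)
print(toC(bot.get_state()['ee_pos']),RC.T@bot.get_state()['contact_force']); im,q=snap('wrist','w10.png')
E
```

```text
clock: 17.68
ee_pos: [0.5399, 0.0106, 0.1182]
eef_rot: [-0.0, 0.787, 0.617, -0.0]
contact_force: [-0.0, -0.1, 0.1]
finger_gap: 0.0856
clock: 18.18
ee_pos: [0.5458, 0.0091, 0.1182]
eef_rot: [-0.0, 0.787, 0.617, -0.0]
contact_force: [-0.2, -0.1, -0.1]
finger_gap: 0.0856
[-0.0413 -0.1169  0.1182] [-0.1569 -0.1597 -0.1242]
```

View pics/w10.png

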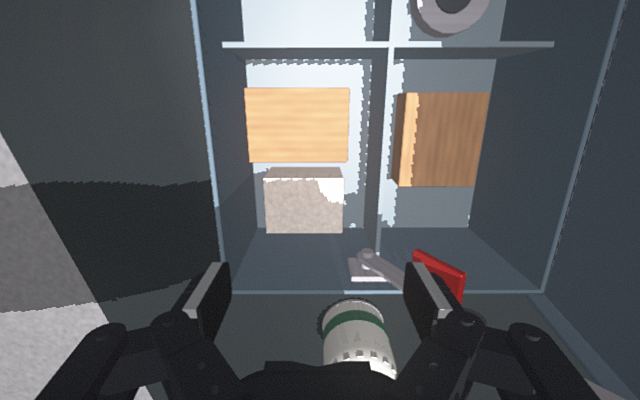

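```bash
python3 -m creep '[[0,0.002,0,0],[0,0.002,0,0],[0,0,0,0]]'
python3 -m creep '[[0,0.002,0,0],[0,0.002,0,0],[0,0,0,0]]'
python3 -m creep '[[0,0.002,0,0],[0,0.002,0,0],[0,0,0,0]]'
python3 - <<'E'
from h import *
np.set_printoptions(precision=4,suppress=True)
print(toC(bot.get_state()['ee_pos']),RC.T@bot.get_state()['contact_force']); im,q=snap('wrist','w11.png')
E
```

```text
clock: 18.6
ee_pos: [0.5493, 0.0083, 0.118]
eef_rot: [-0.0, 0.787, 0.617, -0.0]
contact_force: [-1.7, 0.7, 0.6]
finger_gap: 0.085
clock: 18.98
ee_pos: [0.5538, 0.0072, 0.1183]
eef_rot: [0.0, 0.787, 0.617, 0.0]
contact_force: [-0.7, 0.8, -0.5]
finger_gap: 0.0856
clock: 19.35
ee_pos: [0.5577, 0.0062, 0.1183]
eef_rot: [0.0, 0.787, 0.617, 0.0]
contact_force: [-1.1, 0.4, 0.8]
finger_gap: 0.0855
[-0.0291 -0.1169  0.1183] [-1.1722  0.1623  0.8254]
```

View pics/w11.png

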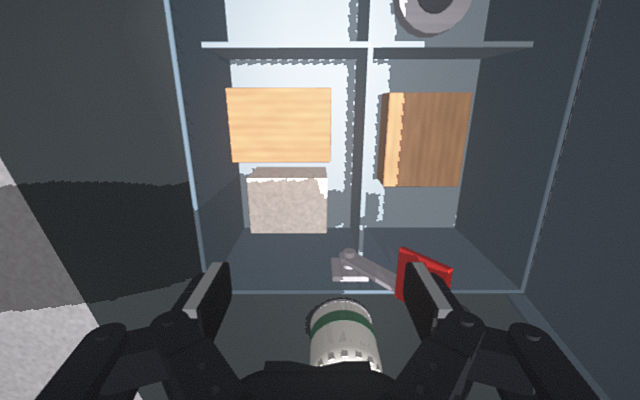

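```bash
python3 -m creep '[[0,0.002,0.001,0],[0,0.002,0.001,0],[0,0.002,0.001,0],[0,0.002,0.002,0],[0,0,0,0]]'
python3 -m creep '[[0,0.002,0.001,0],[0,0.002,0.001,0],[0,0,0,0]]'
python3 - <<'E'
from h import *
np.set_printoptions(precision=4,suppress=True)
print(toC(bot.get_state()['ee_pos']),RC.T@bot.get_state()['contact_force']); im,q=snap('wrist','w12.png')
im,_=snap('scene','s12.png')
cv2.imwrite('pics/s12c.png',cv2.resize(im[20:270,310:510,::-1],None,fx=3,fy=2.4,interpolation=cv2.INTER_CUBIC))
E
```

```text
clock: 20.02
ee_pos: [0.5656, 0.0043, 0.1132]
eef_rot: [0.0, 0.787, 0.617, 0.0]
contact_force: [-0.4, 0.4, -0.1]
finger_gap: 0.0854
clock: 20.4
ee_pos: [0.5692, 0.0034, 0.1111]
eef_rot: [0.0, 0.787, 0.617, 0.0]
contact_force: [-0.2, 0.3, 0.4]
finger_gap: 0.0854
[-0.0172 -0.1169  0.1111] [-0.2847  0.2334  0.3608]
```

View pics/w12.png

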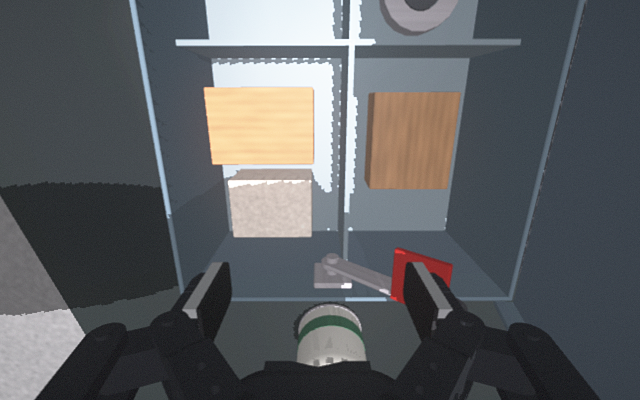

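View pics/s12c.png

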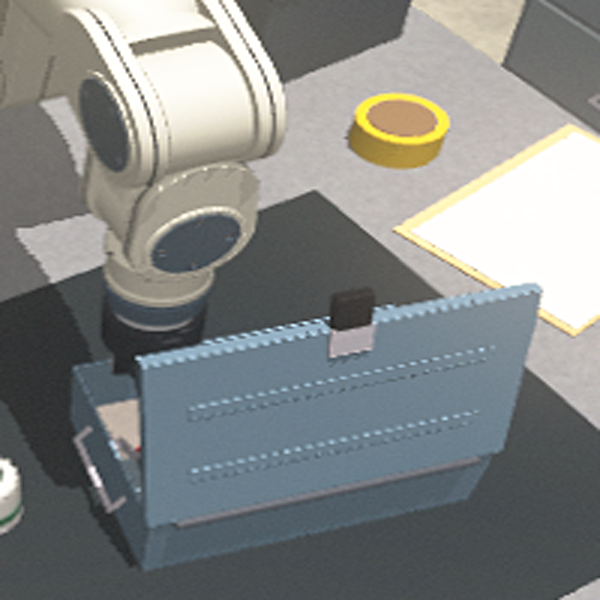

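```bash
python3 - <<'E'
from h import *
np.set_printoptions(precision=1,suppress=True)
q=bot.camera_params('scene')
for t in(1.42,1.40,1.37,1.33,1.29,1.25,1.2,1.1): print(t,proj(q,toW([.1-.225*np.cos(t),0,.1+.225*np.sin(t)])))
E
```

```text
1.42 [429.8 152.2]
1.4 [428.9 150.8]
1.37 [427.5 148.8]
1.33 [425.6 146.3]
1.29 [423.7 143.9]
1.25 [421.9 141.7]
1.2 [419.6 139.1]
1.1 [415.2 134.9]
```

```bash
python3 -m creep '[[0,-0.003,0,0],[0,-0.006,0,0],[0,-0.012,0,0],[0,-0.015,-0.01,0],[0,-0.01,-0.02,0],[0,0,0,0]]'
python3 - <<'E'
from h import *
np.set_printoptions(precision=4,suppress=True)
print(toC(bot.get_state()['ee_pos']),RC.T@bot.get_state()['contact_force']); im,q=snap('wrist','w13.png')
im,_=snap('scene','s13.png')
cv2.imwrite('pics/s13c.png',cv2.resize(im[20:270,310:510,::-1],None,fx=3,fy=2.4,interpolation=cv2.INTER_CUBIC))
E
```

```text
clock: 21.25
ee_pos: [0.5241, 0.0147, 0.1433]
eef_rot: [0.001, 0.787, 0.618, 0.001]
contact_force: [0.8, -0.1, -0.3]
finger_gap: 0.0854
[-0.0637 -0.1167  0.1433] [ 0.8141  0.1267 -0.3476]
```

View pics/w13.png

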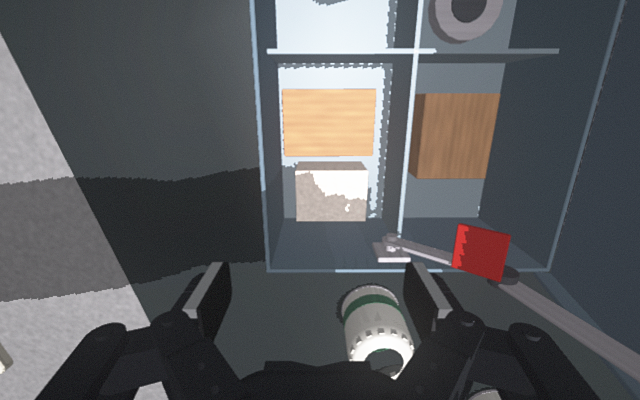

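View pics/s13c.png

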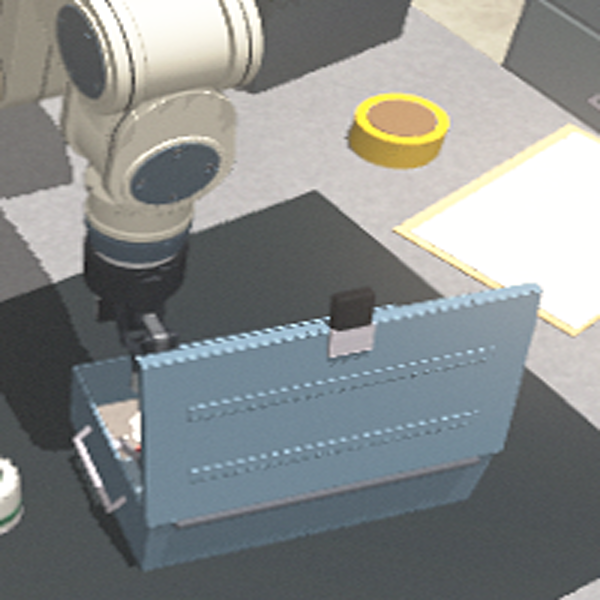

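```bash
python3 -m creep '[[0,0,-0.02,0],[0,0,-0.045,0],[0,0,-0.05,0],[0,0,-0.05,0],[0,0,-0.05,0],[0.0,0,-0.03,0],[0.03,0,0,0],[0.03,0,0,0],[0.03,0,0,0],[0.027,0,0,0]]' 0.7
python3 -m creep '[[0,0,0,-10],[0,0,0,-10],[0,0,0,-10],[0,0,0,-10],[0,0,0,-10],[0,0,0,-10],[0,0,0,-10],[0,0,0,-10],[0,0,0,-10],[0,0,0,0],[0,0,0,0]]'
python3 - <<'E'
from h import *
np.set_printoptions(precision=4,suppress=True)
print(toC(bot.get_state()['ee_pos']),delta(toW([.05,0,.39])),bot.get_state()['finger_gap'],bot.get_state()['joints']); im,q=snap('wrist','w14.png');snap('scene','s14.png');snap('top','t14.png')
print(proj(q,toW([.05,0,.32])))
E
```

```text
clock: 22.6
ee_pos: [0.5526, 0.129, 0.3853]
eef_rot: [-0.0, 0.787, 0.617, -0.001]
contact_force: [-0.4, -0.5, -0.1]
finger_gap: 0.0599
clock: 23.98
ee_pos: [0.5523, 0.128, 0.3858]
eef_rot: [-0.0, 0.122, 0.993, -0.0]
contact_force: [0.5, 0.1, 0.5]
finger_gap: 0.0599
[-0.0633  0.0001  0.3858] (array([-0.1133,  0.0002, -0.0042]), np.float64(76.03096360825936)) 0.05989531850468963 [0.0798 0.3013 0.4716 1.7417 0.     0.3236]
[317.1558 340.4523]
```

View pics/w14.png

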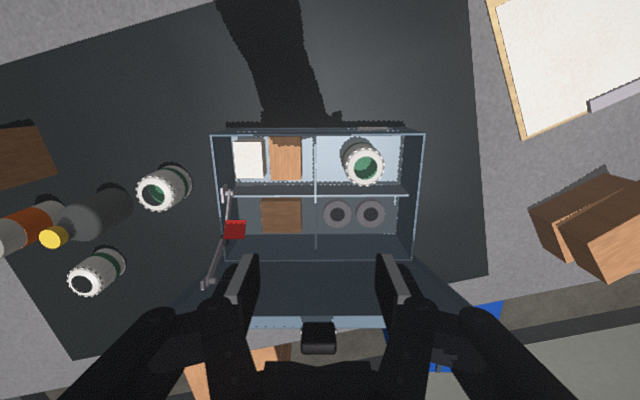

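View pics/t14.png

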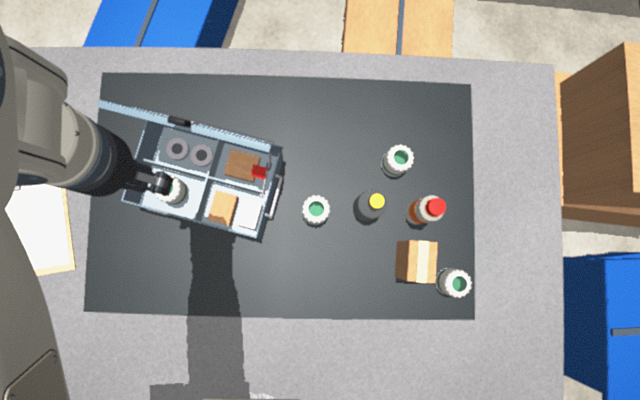

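View pics/s14.png

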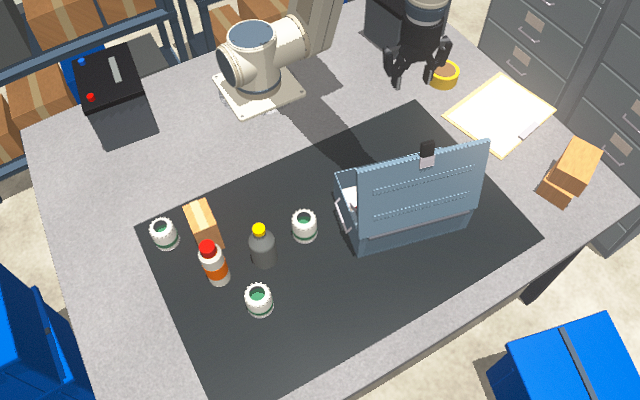

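```bash
python3 -m creep '[[-0.015,0,0,0],[-0.02,0,0,0],[-0.02,0,0,0],[-0.02,0,0,0],[-0.02,0,0,0],[-0.013,0.001,0,0],[-0.003,0,0,0],[0,0,0,0],[0,0,0,0]]'
python3 - <<'E'
from h import *
np.set_printoptions(precision=4,suppress=True)
print(toC(bot.get_state()['ee_pos']),delta(toW([.048,0.001,.303])),bot.get_state()['joints']); im,q=snap('wrist','w15.png');snap('scene','s15.png')
print(proj(q,toW([.05,0,.32])))
E
```

```text
clock: 25.25
ee_pos: [0.6597, 0.1028, 0.3868]
eef_rot: [0.0, 0.12, 0.993, 0.0]
contact_force: [-0.2, 0.1, -0.2]
finger_gap: 0.0598
[0.047  0.0013 0.3868] (array([-0.001 , -0.0003,  0.0838]), np.float64(76.25402309689395)) [0.0291 0.5225 0.8314 1.8791 0.0001 0.269 ]
[315.2703 221.3575]
```

View pics/w15.png

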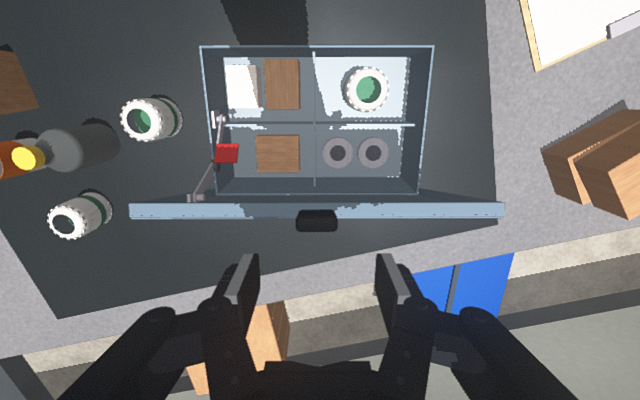

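View pics/s15.png

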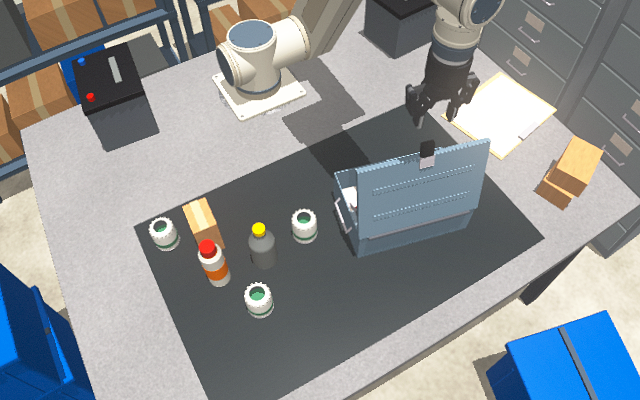

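```bash
python3 -m creep '[[0,0,0.015,0],[0,0,0.02,0],[0,0,0.015,0],[0,0,0.01,0],[0,0,0,0]]'
python3 - <<'E'
from h import *
np.set_printoptions(precision=4,suppress=True)
print(toC(bot.get_state()['ee_pos']),delta(toW([.048,0.001,.303])),bot.get_state()['joints']); im,q=snap('wrist','w16.png')
print(proj(q,toW([.05,0,.32])),proj(q,toW([.0463,0,.333])))
E
```

```text
clock: 25.98
ee_pos: [0.6598, 0.1027, 0.3261]
eef_rot: [-0.0, 0.12, 0.993, -0.0]
contact_force: [0.4, -0.1, -0.7]
finger_gap: 0.0601
[0.0471 0.0012 0.3261] (array([-0.0009, -0.0002,  0.0231]), np.float64(76.25878504998664)) [0.0289 0.4819 0.6021 1.6917 0.     0.2687]
[314.8358 263.2225] [314.6486 269.9422]
```

View pics/w16.png

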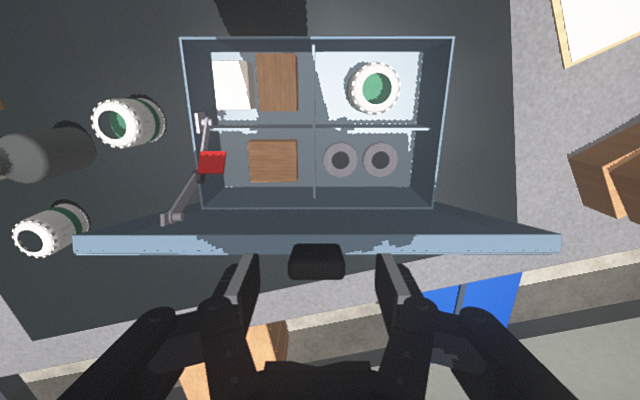

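```bash
python3 -m creep '[[0,0,0.01,0],[0,0,0.008,0],[0,0,0.005,0],[0,0,0,0]]'
python3 -m creep '[[0,0,0,0],[0,0,0,0],[0,0,0,0],[0,0,0,0],[0,0,0,0],[0,0,0,0]]' 0.2 35
python3 - <<'E'
from h import *
np.set_printoptions(precision=4,suppress=True)
print(toC(bot.get_state()['ee_pos']),RC.T@bot.get_state()['contact_force']); im,q=snap('wrist','w17.png')
E
```

```text
clock: 26.52
ee_pos: [0.6601, 0.1026, 0.3028]
eef_rot: [-0.0, 0.12, 0.993, -0.0]
contact_force: [-0.1, -0.1, 0.2]
finger_gap: 0.0599
clock: 27.28
ee_pos: [0.6602, 0.1022, 0.3038]
eef_rot: [0.0, 0.12, 0.993, -0.0]
contact_force: [-2.3, -5.1, 4.5]
finger_gap: 0.0297
[0.0476 0.0008 0.3038] [-1.0423 -5.4942  4.5331]
```

View pics/w17.png

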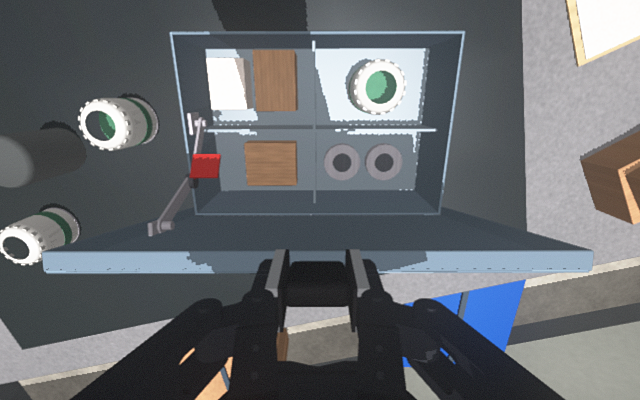

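```bash
python3 - <<'E'
import numpy as np
t=np.linspace(1.345,0,25)
for a,b in zip(t[:-1],t[1:]): print(round(b,3),round(.233*(np.cos(b)-np.cos(a)),4),round(.233*(np.sin(a)-np.sin(b)),4))
E
```

```text
1.289 0.0126 0.0033
1.233 0.0124 0.004
1.177 0.0122 0.0047
1.121 0.0119 0.0053
1.065 0.0116 0.006
1.009 0.0112 0.0066
0.953 0.0108 0.0073
0.897 0.0104 0.0079
0.841 0.01 0.0084
0.785 0.0095 0.009
0.729 0.009 0.0095
0.672 0.0084 0.01
0.616 0.0078 0.0104
0.56 0.0072 0.0109
0.504 0.0066 0.0112
0.448 0.006 0.0116
0.392 0.0053 0.0119
0.336 0.0047 0.0122
0.28 0.004 0.0124
0.224 0.0033 0.0126
0.168 0.0025 0.0128
0.112 0.0018 0.0129
0.056 0.0011 0.013
0.0 0.0004 0.0131
```

```bash
python3 -m creep '[[0.006,0,0.0015,0],[0.0066,0,0.0018,0],[0.0062,0,0.002,0],[0.0062,0,0.002,0],[0,0,0,0]]' - 40
python3 - <<'E'
from h import *
np.set_printoptions(precision=4,suppress=True)
print(toC(bot.get_state()['ee_pos']),RC.T@bot.get_state()['contact_force'])
E
```

```text
clock: 27.95
ee_pos: [0.6357, 0.1081, 0.2963]
eef_rot: [0.0, 0.12, 0.993, -0.0]
contact_force: [-2.6, -5.5, 2.8]
finger_gap: 0.0292
[0.0224 0.0007 0.2963] [-1.2161 -5.9578  2.7671]
```

```bash
python3 -m creep '[[0.0122,-0.0005,0.0047,0],[0.0119,0,0.0053,0],[0.0116,0,0.006,0],[0.0112,0,0.0066,0],[0,0,0,0]]'
python3 - <<'E'
from h import *
np.set_printoptions(precision=4,suppress=True)
c=toC(bot.get_state()['ee_pos']);print(c,RC.T@bot.get_state()['contact_force'],'theta',np.arctan2(c[2]+.024-.1,.1-c[0]),np.hypot(c[2]+.024-.1,.1-c[0])); snap('wrist','w18.png'); snap('scene','s18.png')
E
```

```text
clock: 28.58
ee_pos: [0.5897, 0.1192, 0.2732]
eef_rot: [-0.0, 0.12, 0.993, -0.0]
contact_force: [-1.8, -3.9, -0.8]
finger_gap: 0.0292
[-0.0249  0.0005  0.2732] [-0.8094 -4.2437 -0.7596] theta 1.0061108328211468 0.23344129510342676
```

View pics/w18.png

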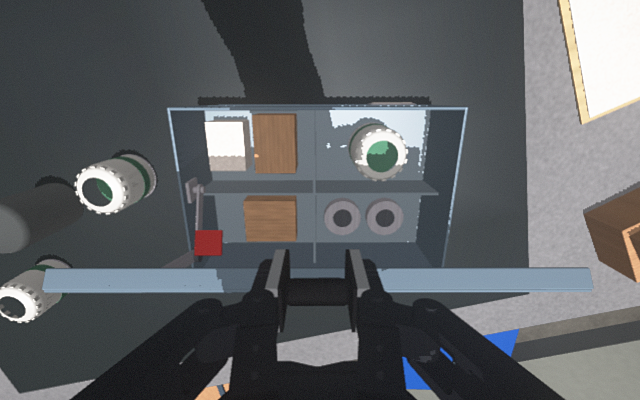

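View pics/s18.png

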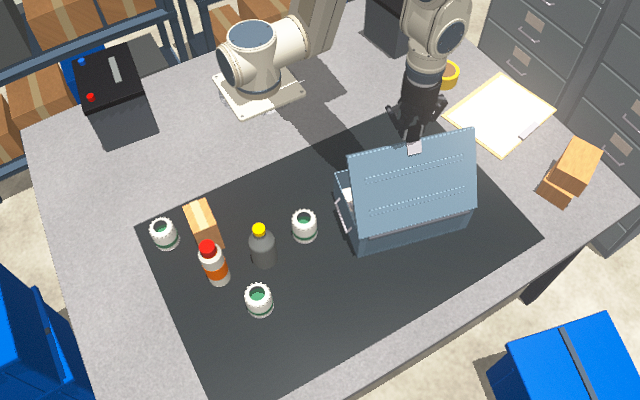

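Lid follows, pull pivoting in the fingers at about 1.0 rad. Continue.

```bash
python3 -m creep '[[0.0108,0,0.0073,0],[0.0104,0,0.0079,0],[0.01,0,0.0084,0],[0.0095,0,0.009,0],[0.009,0,0.0095,0],[0,0,0,0]]'
python3 - <<'E'
from h import *
np.set_printoptions(precision=4,suppress=True)
c=toC(bot.get_state()['ee_pos']);print(c,RC.T@bot.get_state()['contact_force'],'theta',np.arctan2(c[2]+.024-.1,.1-c[0]),np.hypot(c[2]+.024-.1,.1-c[0])); snap('wrist','w19.png')
E
```

```text
clock: 29.42
ee_pos: [0.5418, 0.1308, 0.2309]
eef_rot: [-0.0, 0.12, 0.993, -0.0]
contact_force: [-1.4, -5.6, -0.6]
finger_gap: 0.0294
[-0.0742  0.0003  0.2309] [-0.0022 -5.7247 -0.5676] theta 0.7267808127994533 0.23310636778269328
```

View pics/w19.png

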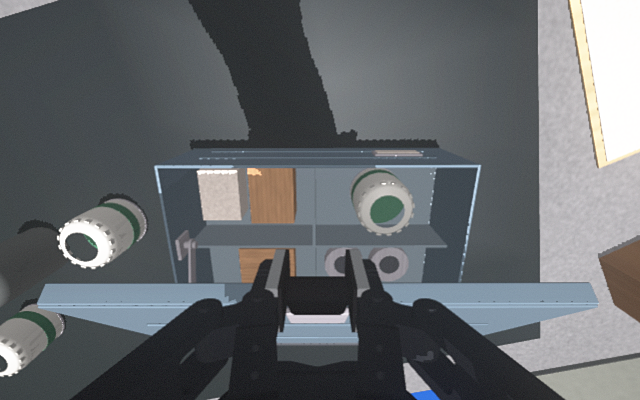

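```bash
python3 -m creep '[[0.0084,-0.0005,0.01,0],[0.0078,0,0.0104,0],[0.0072,0,0.0109,0],[0.0066,0,0.0112,0],[0.006,0,0.0116,0],[0.0053,0,0.0119,0],[0,0,0,0]]'
python3 - <<'E'
from h import *
np.set_printoptions(precision=4,suppress=True)
c=toC(bot.get_state()['ee_pos']);print(c,RC.T@bot.get_state()['contact_force'],'theta',np.arctan2(c[2]+.024-.1,.1-c[0]),np.hypot(c[2]+.024-.1,.1-c[0])); snap('wrist','w20.png')
E
```

```text
clock: 30.35
ee_pos: [0.5015, 0.1406, 0.1642]
eef_rot: [-0.0, 0.12, 0.993, 0.0]
contact_force: [3.6, -1.3, -2.5]
finger_gap: 0.0294
[-0.1157  0.0002  0.1642] [ 3.8278 -0.3666 -2.516 ] theta 0.3883558272451402 0.23302168417185626
```

View pics/w20.png

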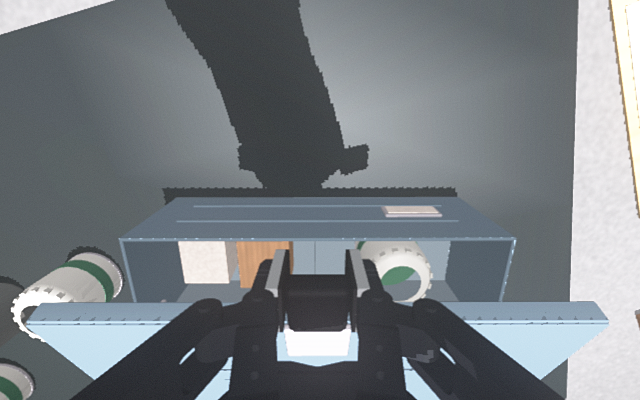

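```bash
python3 -m creep '[[0.0047,0,0.0122,0],[0.004,0,0.0124,0],[0.0033,0,0.0126,0],[0.0025,0,0.0128,0],[0.001,0,0.007,0],[0.0008,0,0.006,0],[0,0,0,0]]'
python3 - <<'E'
from h import *
np.set_printoptions(precision=4,suppress=True)
c=toC(bot.get_state()['ee_pos']);print(c,RC.T@bot.get_state()['contact_force'],'theta',np.arctan2(c[2]+.024-.1,.1-c[0]),np.hypot(c[2]+.024-.1,.1-c[0]))
E
```

```text
clock: 31.28
ee_pos: [0.4856, 0.1444, 0.1019]
eef_rot: [-0.0, 0.12, 0.993, 0.0]
contact_force: [0.1, 1.5, -2.0]
finger_gap: 0.0291
[-0.132   0.0002  0.1019] [-0.3143  1.5039 -2.0432] theta 0.11111979320365456 0.23346125886119976
```

```bash
python3 -m creep '[[0.0006,0,0.006,0],[0.0005,0,0.006,0],[0.0003,0,0.005,0],[0.0002,0,0.004,0],[0,0,0,0]]'
python3 - <<'E'
from h import *
np.set_printoptions(precision=4,suppress=True)
c=toC(bot.get_state()['ee_pos']);print(c,RC.T@bot.get_state()['contact_force'],'theta',np.arctan2(c[2]+.024-.1,.1-c[0]),np.hypot(c[2]+.024-.1,.1-c[0]))
E
```

```text
clock: 31.9
ee_pos: [0.4844, 0.1447, 0.081]
eef_rot: [-0.0, 0.12, 0.993, 0.0]
contact_force: [1.4, 1.9, -2.1]
finger_gap: 0.0291
[-0.1333  0.0001  0.081 ] [ 0.8575  2.1765 -2.0771] theta 0.021409542514210584 0.23331728432225954
```

Last millimetres, until contact pushes back.

```bash
python3 -m creep '[[0,0,0.002,0],[0,0,0.002,0],[0,0,0,0]]'
python3 -m creep '[[0,0,0.001,0],[0,0,0.001,0],[0,0,0,0]]'
```

```text
clock: 32.28
ee_pos: [0.4844, 0.1447, 0.078]
eef_rot: [0.0, 0.12, 0.993, 0.0]
contact_force: [-2.9, 1.5, 7.8]
finger_gap: 0.0292
clock: 32.65
ee_pos: [0.4845, 0.1447, 0.0778]
eef_rot: [0.001, 0.12, 0.993, 0.0]
contact_force: [-9.1, 0.8, 28.8]
finger_gap: 0.0294
```

```bash
python3 -m creep '[[0,0,-0.002,0],[0,0,0,0],[0,0,0,0]]'
python3 -m creep '[[0,0,0,0],[0,0,0,0],[0,0,0,0],[0,0,0,0]]' 0.6
python3 -m creep '[[0,0,-0.01,0],[0,0,-0.02,0],[0,0,-0.03,0],[0,0,-0.04,0],[0,0,-0.04,0],[0.02,0,-0.03,0],[0.02,0,0,0],[0,0,0,0]]'
python3 - <<'E'
from h import *
np.set_printoptions(precision=4,suppress=True)
print(bot.get_state()['contact_force']); snap('wrist','w21.png'); snap('scene','s21.png'); im,p=snap('top','t21.png')
E
```

```text
clock: 33.02
ee_pos: [0.4844, 0.1447, 0.078]
eef_rot: [0.0, 0.12, 0.993, 0.0]
contact_force: [-3.1, 1.4, 12.6]
finger_gap: 0.0293
clock: 33.52
ee_pos: [0.4843, 0.1445, 0.0771]
eef_rot: [-0.0, 0.12, 0.993, -0.0]
contact_force: [-0.0, -0.9, 0.2]
finger_gap: 0.0512
clock: 34.52
ee_pos: [0.4442, 0.1544, 0.2475]
eef_rot: [0.0, 0.119, 0.993, 0.0]
contact_force: [-0.5, 1.2, -0.6]
finger_gap: 0.0514
[-0.5103  1.1815 -0.5844]
```

View pics/w21.png

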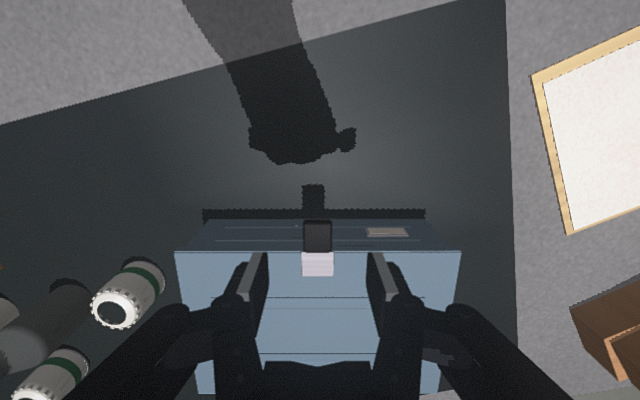

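View pics/s21.png

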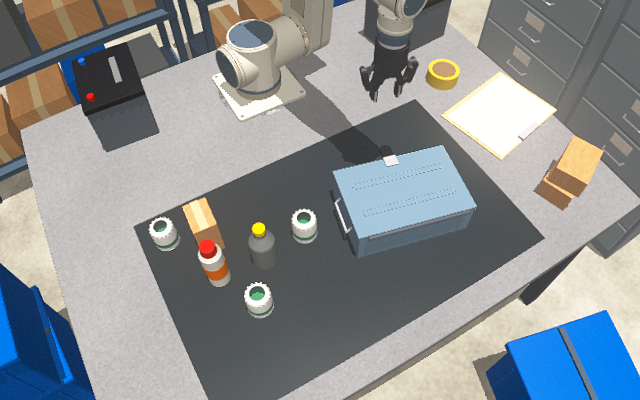

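```bash
python3 - <<'E'
from h import *
np.set_printoptions(precision=4,suppress=True)
p=bot.camera_params('wrist');q=bot.camera_params('scene')
# lid front edge corners seen by the wrist (175,252),(461,251): shut -> chest x -.103, y +-.153 at z .1
print([toC(plane(p,u,v,.103)) for u,v in((175,252),(461,251))])
print(bot.get_state()['qvel'].round(3)); bot.close_job()
E
```

```text
[array([-0.103 , -0.1501,  0.103 ]), array([-0.1049,  0.1519,  0.103 ])]
[-0.003  0.008  0.006  0.     0.001  0.001]
the job is handed in; nothing more can be done
```

I handed the job in at about 34.6 s on the robot's clock; it gives no verdict, but every check I could make agreed.

- **Filter:** I took the one nearest the base, 0.49 m away. I set it upright on the floor of the front left bay, about x −0.046, y +0.073 m in the chest frame. It stood clear in every picture until the lid hid it.
- **Stay:** I broke it by pushing the thumb pad with the back of one open finger. The lid then held by itself at about 1.34 rad, which puts the knee at roughly 0.55. Both figures come from picture measurements.
- **Lid:** I lowered it by the pull at about 0.5 rad/s, held all the way, until it stopped firmly against the chest at 29 N. The front-edge corners in the last wrist picture matched the shut position to about 3 mm.
- **Everything else:** the spray can, carton and bottle look upright and unmoved in the last scene picture. The gripper is open, clear of everything, and reads about zero force.

Two measurements disagreed slightly:
- My first chest position was about 4 mm off against the wrist camera, so I corrected it before placing the filter.
- The pad's height measured about 135 mm against the stated 130.

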